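Open the safety-capped reagent bottle and hold the cap clear

TASK

Open the amber bottle with the blue safety cap: press the cap down, twist it anticlockwise until it comes free and lift it off. Finish still holding the cap in the gripper, level and still, straight above its open bottle and about 6 cm clear of the neck. Leave the white-capped bottle alone and do not move the other glassware and jars.

Things in the scene. Friction and masses are not known exactly. Their poses are not given: they have to be found in the camera images.
- bottle: Amber reagent bottle with the blue cap, 66 mm in diameter, clamped in a dark disc-shaped holder (100 mm diameter) fixed to the table: it neither turns nor lifts. It may stand left or right of the white-capped one. Origin: centre of the holder's underside, on the table; z up along the bottle's axis. Shoulder under the cap: 52 mm wide, 100 mm above the origin.
- neck_top (a point): Top centre of the bottle's neck, 122 mm above the bottle's origin, hidden in the cap while that is on. A spring plunger 18 mm wide stands up to 15 mm above it. The neck has two ledges, each with a tooth 3.5 mm deep, that hook the cap's two inner lugs.
- cap: Blue ribbed round safety cap, loose, 50 mm in diameter (51 over the ribs), 32 mm tall, about 40 g, black anticlockwise arrow on its flat top. Origin: centre of its underside; z up, x through its inner lugs. Closed: origin 106 mm above the bottle's origin (cap top at 138 mm), x along the bottle's x. It has about 2.5 mm of play sideways on the neck. Grip it round its sides from above.
- cap_top (a point): Centre of the cap's top. To open: press the cap straight down 4 to 5 mm (spring: 4 N at first, 7 N at depth; at 6 mm it meets the rigid shoulder) and, holding it down, turn it anticlockwise seen from above. From 50 to 125 degrees of turn it is free (80 is a good aim): the spring lifts it some 3 mm and it can be lifted straight off. Clockwise it is blocked.
- other_bottle: The same kind of amber bottle in the same fixed holder but with a white cap, to be left alone: 66 mm diameter, 138 mm tall over the cap, holder 100 mm diameter. Origin: centre of the holder's underside. At least 120 mm from the blue-capped one, centre to centre.
- alkali_a: Bystander, loose: clear stoppered glass reagent bottle with red stopper, about 80x72x150 mm. Origin: centre of its underside.
- conical_flask: Bystander, loose: small clear conical flask, 61 mm wide, 78 mm tall. Origin: centre of its underside.
- measuring_cylinder: Bystander, loose: slim clear measuring cylinder on a foot, 45 mm wide, 136 mm tall. Origin: centre of its underside.
- jar_a: Bystander, loose: sample jar with black lid, 60 mm wide, 68 mm tall. Origin: centre of its underside.
- jar_b: Bystander, loose: sample jar with black lid, 61 mm wide, 74 mm tall. Origin: centre of its underside.

How it is judged:
By the outcome, as a careful person would: the job done as asked, in the order asked, and still so for the second after the job is handed in, while the arm keeps its last pose, push and grip.
It also fails if it takes over 38 s, if anything falls off the work surface, if the arm or the gripper's body presses on something with over 40 N, if the wrist force passes 120 N, or if a joint passes its speed limit or range.

ROBOT

A 6-joint arm with a two-finger parallel gripper is mounted at the origin on a cart in front of the work surface, level with it; the furniture and walls round the work are solid. World frame = base frame: x ahead of the robot, y to its left, z up, the work surface at z = 0. Lengths are in m, angles in rad, forces in N, time in s.
With the tool pointing down it reaches from about 0.375 to 0.9 m from the base axis. Payload 3.1 kg.
Tool frame: the origin (TCP) lies at the very end of the fingers, on their centre line; the grasp point (between the pads) lies 19 mm behind it; z points along the fingers, y is the direction in which the jaws open and shut (so a half turn about z gives the same grasp; the last joint's range is limited). The gripper opens to 87 mm and grips with 3 to 60 N. Pads are 19 mm wide; open, the fingers measure 117 mm over their backs; the gripper's body (75 mm by 190 mm) begins 51 mm behind the grasp point.
Start: joints at [1.02, 0.527, 1.433, -0, 1.181, -0.178], TCP at [0.228, 0.582, 0.223] pointing down, gripper open.
Joint ranges: [-3.08, 3.08], [-0.75, 2.2], [0.22, 2.44], [-1.43, 4.57], [0, 2.65], [-2.85, 2.85]. Speed limits (rad/s): [2.79, 2.79, 3.14, 3.14, 3.14, 3.14].

INTERFACE

Orientations are given as a unit quaternion [x, y, z, w].
In Python, from rig import robot gives the robot as it stands. The module is installed in compiled form; this text tells all that it offers.
- The arm moves only by the tool send_rows, never from a script. Its argument "deltas" is a list of rows, each an object of numbers: "tx", "ty", "tz": the shift along the tool's x, y, z in cm; "rx", "ry", "rz": the turn, a rotation vector about the tool's x, y, z in rad. A call has 1 to 5 rows; each row is the pose to reach, as a shift and turn from the pose commanded when the call began, along the tool's axes at that moment; what a row does not reach only later rows make up. A row lasts 1/12 s, in which the tool goes at most 41.7 mm and 7.16 degrees, less where a joint would pass 70% of its speed; a pose out of reach is approached as far as the arm can. A call with a gripper value outside its range is refused whole. "claw" is the finger opening in cm, from 0 to 8.7, set as the call begins (left out, the last holds). The fingers move at their own pace and stop on an object; "squeeze" is the grip in N (left out, the last holds). Time passes only in rows, so rows that repeat a pose let the fingers close. It gives the time, the measured TCP pose, the force and the opening at its end, in the units of the state.
- robot.get_obs(): the state, without advancing time (a new reading comes with each control period).
- robot.camera(name): name is "scene" or "top" or "wrist"; returns a dict with "color" (400x640x3 uint8, red, green, blue), "z_map" (400x640 float32, m along the optical axis (not along the pixel's ray), 0 where there is no reading), "intrinsics" (3x3 intrinsics, pixels), "R" (3x3) and "t" (3): a world point X has camera coordinates R X + t; the wrist camera has in their place "tool_from_camera" (4x4, takes a point from camera to tool coordinates, whose origin is the TCP and whose axes are the flange's). Camera axes: x right, y down, z forward; pixel columns grow to the right and rows downward; lengths in m; the calibration is good to about 2 mm. A picture is of the moment at which its call begins: read the wrist's pose just before it.
- robot.hand_in(): hands the job in, once; it reports no verdict.
Trained networks look in the newest picture that a camera, given by its name, has taken for a name from the list of things; names that differ only in an ending like _2 or _b are one class to them, and where a whole thing is asked for, a point or a joint stands for the part that bears it (a point fixed in the world has none). Each returns a list of dicts, best first, with "p" (0 to 1); they miss things now and then, are a little off and sometimes report something else, mostly with a low value. They report only what shows in the picture. A call takes as long as a camera call.
- robot.outline_of(label, camera): "pixels" (400x640 bool, what is visible of it) and "xy" ([column, row] in pixels, amid what is visible of it).
- robot.tip_of(label, camera): "xy" ([column, row] in pixels: a listed point, or the origin of a listed thing).
The state is a dict: "time": time; "q": joint angles; "joint_velocities": joint speeds; "joint_torque": joint torques, N m; "position": TCP position; "tool_rot": TCP orientation; "ft_force": force on the tool from outside, world axes, zero at the start; "moment": the same for the moment, N m; "grip_width": finger opening in m.
Only numpy, scipy, OpenCV 4.12 (cv2) and the standard library are available. Lean on these libraries where they do the work, as an engineer would, in place of code of your own. Each camera call takes 0.05 s, during which the arm holds its last target.

## Working session

There is one attempt and no reset: what is moved stays moved. The work goes in short steps, Python scripts to look and compute and a tool call to move; the robot and the scene stay as the last step left them, time stands still between calls to the robot, and variables do not carry over. Pictures are saved under pics/ and viewed, and the job is handed in when it is done.

Besides the shell and the picture viewer there is one more tool, called after ">>>" as name([rows], argument=value, ...), one row to a line, values as JSON. send_rows: Moves the arm, as the interface text tells. Its arguments: {"type":"object","properties":{"deltas":{"type":"array","items":{"type":"object","properties":{"tx":{"type":"number"},"ty":{"type":"number"},"tz":{"type":"number"},"rx":{"type":"number"},"ry":{"type":"number"},"rz":{"type":"number"}}}},"claw":{"type":"number"},"squeeze":{"type":"number"}},"required":["deltas"]}

```bash
mkdir -p pics
python3 - <<'E'
from rig import robot
import cv2
o=robot.get_obs(); print({k:(v if not hasattr(v,'round') else v.round(4)) for k,v in o.items()})
for n in ["scene","top"]:
    c=robot.camera(n); cv2.imwrite(f"pics/{n}0.png",c["color"][:,:,::-1]); print(n,c["R"],c["t"],c["intrinsics"])
    for l in ["cap","bottle","other_bottle","cap_top"]:
        for d in robot.outline_of(l,n)[:2]: print(l,'out',d["p"],d["xy"],d["pixels"].sum())
        for d in robot.tip_of(l,n)[:2]: print(l,'tip',d["p"],d["xy"])
E
```

```text
{'time': 0.0, 'q': array([ 1.0195,  0.5285,  1.4339, -0.    ,  1.1814, -0.1785]), 'joint_velocities': array([-0.0006, -0.0011, -0.0007,  0.0019, -0.0016, -0.    ]), 'joint_torque': array([-1.00000e-04, -4.40039e+01, -1.76595e+01,  6.31000e-02,
        5.82000e-02, -2.00000e-04]), 'position': array([0.2272, 0.5815, 0.2216]), 'tool_rot': array([ 1.853e-01,  9.827e-01, -1.000e-03, -4.000e-04]), 'ft_force': array([-0.2172, -0.6062,  0.3989]), 'moment': array([-0.0252, -0.0378,  0.0273]), 'grip_width': 0.08699019223550153}
scene [[ 0.89370117 -0.44866066 -0.00134909]
 [-0.31036888 -0.6160565  -0.72397897]
 [ 0.32398977  0.64743957 -0.68982073]] [-0.51988775  0.22497544  0.90972968] [[405.47026448   0.         315.34701983]
 [  0.         405.47026448 197.26203805]
 [  0.           0.           1.        ]]
cap out 0.57 [285.0, 232.7] 490
cap tip 0.73 [285.5, 235.1]
bottle out 0.84 [285.3, 261.0] 1407
bottle out 0.64 [255.5, 198.3] 1537
bottle tip 0.57 [284.2, 263.1]
other_bottle out 0.8 [254.7, 196.5] 1526
other_bottle tip 0.8 [256.8, 206.4]
cap_top out 0.69 [282.4, 228.2] 525
cap_top tip 0.68 [281.8, 221.8]
top [[-0.00874252 -0.99984583  0.01522779]
 [-0.99823764  0.00783256 -0.05882402]
 [ 0.05869567 -0.01571522 -0.99815222]] [-0.0245181   0.57469719  1.10858692] [[361.78310784   0.         319.64803881]
 [  0.         361.78310784 201.011058  ]
 [  0.           0.           1.        ]]
cap out 0.83 [351.1, 248.0] 272
cap tip 0.76 [352.4, 247.1]
cap tip 0.19 [419.4, 216.2]
bottle out 0.96 [343.4, 239.2] 542
bottle tip 0.87 [346.6, 241.1]
other_bottle out 0.64 [282.3, 242.6] 814
other_bottle out 0.32 [255.3, 177.2] 314
other_bottle tip 0.91 [279.2, 238.6]
other_bottle tip 0.71 [216.9, 205.0]
cap_top out 0.55 [353.5, 249.8] 288
cap_top tip 0.58 [352.6, 249.1]
cap_top tip 0.21 [418.7, 213.0]
```

View pics/scene0.png

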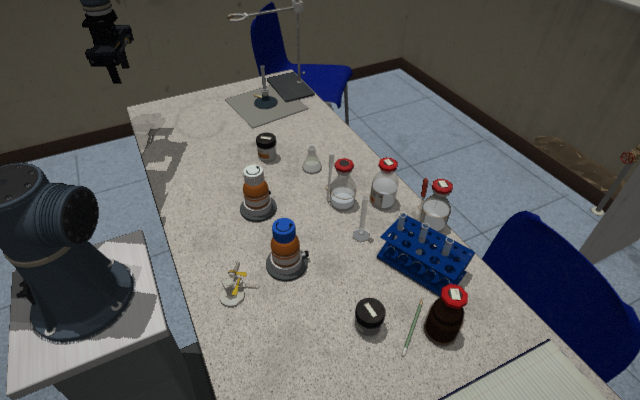

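View pics/top0.png

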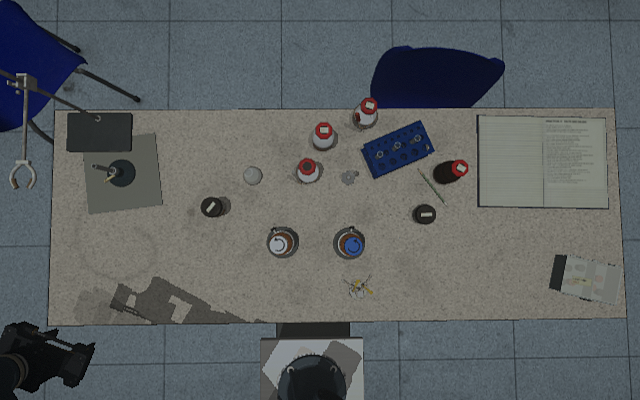

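Both views show the blue-capped bottle nearer the scene camera: cap at scene pixel (285,228) and top pixel (352,244). The white-capped one is at (256,178) and (281,241). The spot nearest the blue bottle is fairly clear, apart from a small stand at (235,290).

```bash
cat > h.py <<'E'
import numpy as np, cv2
from rig import robot
def world(c,mask):
    v,u=np.nonzero(mask&(c["z_map"]>0)); z=c["z_map"][v,u]; K=c["intrinsics"]
    p=np.stack([(u-K[0,2])/K[0,0]*z,(v-K[1,2])/K[1,1]*z,z],1)
    return (p-c["t"])@c["R"]   # R^T(p-t)
def proj(c,X):
    p=c["R"]@X+c["t"]; p=c["intrinsics"]@p; return p[:2]/p[2]
E
python3 - <<'E'
from h import *
for n in ["top","scene"]:
    c=robot.camera(n); col=c["color"].astype(int)
    b=(col[...,2]>col[...,0]+50)&(col[...,2]>90)
    # restrict
    W=np.zeros_like(b); 
    if n=="top": W[222:262,330:375]=1
    else: W[205:250,265:305]=1
    m=b&(W>0)
    P=world(c,m); print(n,len(P),P.min(0),P.max(0))
    t=P[abs(P[:,2]-0.138)<0.006]; print('top face',len(t),t.mean(0),(t.min(0)+t.max(0))/2,np.ptp(t,axis=0))
    (x,y),r=cv2.minEnclosingCircle((t[:,:2]*1000).astype(np.float32)); print('circle mm',x,y,r)
    # dark holder points / body
    W=np.ones_like(b); P=world(c,W)
    s=P[(abs(P[:,0]-x/1000)<.06)&(abs(P[:,1]-y/1000)<.06)&(P[:,2]>0.008)&(P[:,2]<.3)]
    print('near',len(s),s.min(0),s.max(0), np.histogram(s[:,2],bins=np.arange(0,.16,.01))[0])
    # other bottle + any obstacles within 0.2m above 5 cm
    for xx in np.arange(0.3,0.85,0.04):
        print(' '.join('%4d'%(1000*max([0]+list(P[(abs(P[:,0]-xx)<.02)&(abs(P[:,1]-yy)<.02)][:,2]))) for yy in np.arange(.3,-.35,-.04)))
    # crop view
    im=c["color"][:,:,::-1]
    cr=im[200:290,300:400] if n=="top" else im[195:295,230:330]
    cv2.imwrite(f"pics/crop_{n}.png",cv2.resize(cr,None,fx=6,fy=6,interpolation=cv2.INTER_CUBIC))
    for l in ["bottle"]:
        for d in robot.tip_of(l,n): print(l,d)
E
```

```text
top 222 [ 0.41738198 -0.14735834  0.08594781] [ 0.46656792 -0.09608574  0.14301559]
top face 216 [ 0.4420692  -0.117435    0.13854674] [ 0.44089155 -0.11839081  0.13765854] [0.04701914 0.04461013 0.01071409]
circle mm 441.7840576171875 -118.23243713378906 24.556140899658203
near 767 [ 0.39353324 -0.16654381  0.00800686] [ 0.49316044 -0.06952261  0.14301559] [ 96 155  33  57   3   8   5  18  61  45  10   6   6 205  59]
   6    5    6    6    5    6    6    4    4    5   59   71   66    5    4    5    6
   5    5    5    5    6    5    5    5    7    5   50   68   54    5    5    5    8
   5    6    6    3    4   13   12    5    4    5   13   12    6    5    6    7    5
   6    5    4    7   12  142  143    4    7   14  141  142   13    5    5    5    7
   7    8    4    6   14  143  143   11    6   15  143  142   14    6    6    6    8
   5    8    5    7   30   31   19    7    5    7   25   31    6    7    7   70   72
  77   77    5    5    5    6    5    6    6    7    6    7    6    6    5   71   72
  77   76    6    6    5    6    6    5    5    5    5    6    8    5    5    7    
[... 1505 characters left out ...]
   2    3    3    3    3    2    2    3    3    3    3   67   69
  74   74    2    4    4    3    3    2    3    3    3    2    4    3    4    2   63
   2    2    3   37   11    2    4   83   75    4    9    9    3    3    6    3    3
   3    2    2   80   39    1  151  149  144    4  136  136   81   82   81   80    8
   3    3    2   27   10    2    0  142  141    2    5    3  128  128  128   83   82
   3    2    3    2    1    1    2    3  142  143    3    2   81   83  128  129   83
   2    3    2    2    2    3    3    2  145  144    3   65   66   80   83   83   83
   3    3    2    2    4    3    2    0    1    4    3  143  145   75    0   80   81
bottle {'xy': [282.6, 263.5], 'p': 0.66}
```

```bash
ls pics
```

```text
crop_scene.png
crop_top.png
scene0.png
top0.png
```

```bash
cat >> h.py <<'E'
from scipy.spatial.transform import Rotation as Rn
def go(target,theta_deg):
    "tool-axis delta (cm, rad) from measured pose to target pos, tool pointing down, tool y at theta"
    o=robot.get_obs(); R=Rn.from_quat(o["tool_rot"]); p=np.array(o["position"])
    th=np.radians(theta_deg); y=np.array([np.cos(th),np.sin(th),0]); z=np.array([0,0,-1.]); x=np.cross(y,z)
    T=Rn.from_matrix(np.stack([x,y,z],1))
    d=R.inv().apply(np.array(target)-p)*100; r=(R.inv()*T).as_rotvec()
    print('t=%.2f'%o["time"],'p',p.round(4),'q',np.round(o["q"],3),'F',np.round(o["ft_force"],2),'M',np.round(o["moment"],3),'w',o["grip_width"])
    print('d cm',d.round(2),'r',r.round(4))
E
python3 -c "
from h import *
go([.33,.40,.235],35)"
```

```text
t=1.10 p [0.2276 0.5821 0.2226] q [ 1.019  0.527  1.433 -0.     1.181 -0.179] F [-1.07 -0.41 -0.73] M [0.034 0.043 0.012] w 0.08685118112288699
d cm [-16.17 -13.23  -1.24] r [0.     0.     0.5871]
```

View pics/crop_scene.png

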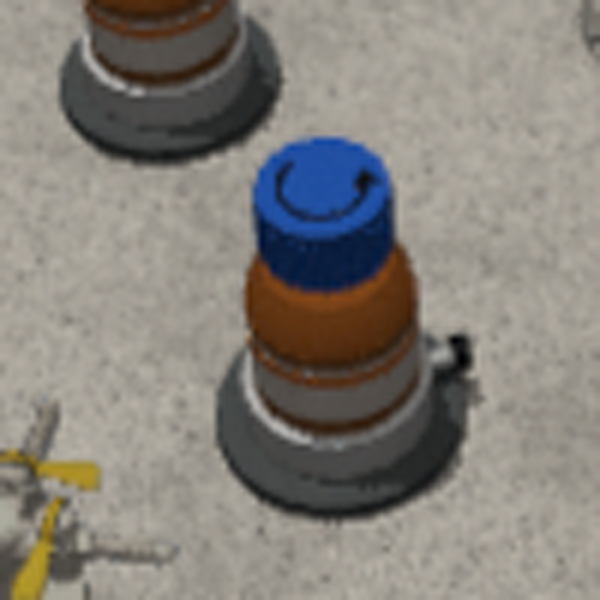

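View pics/crop_top.png

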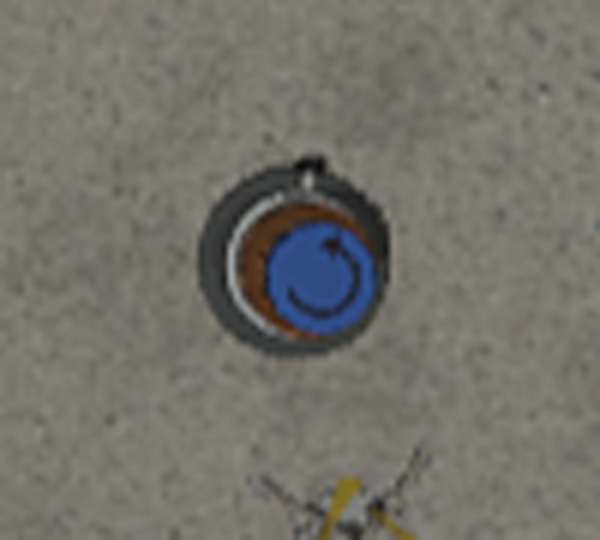

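The crops show the blue cap seated on its bottle, with the arrow running anticlockwise. The holder's clamp knob points away from the robot, in the +x direction. The space around the cap is free.

>>> send_rows([
  {"tx":-3.2,"ty":-2.6,"tz":-0.3,"rz":0.12},
  {"tx":-6.4,"ty":-5.2,"tz":-0.6,"rz":0.24},
  {"tx":-9.6,"ty":-7.8,"tz":-0.9,"rz":0.36},
  {"tx":-12.8,"ty":-10.4,"tz":-1.2,"rz":0.48},
  {"tx":-16,"ty":-13,"tz":-1.5,"rz":0.59},
], claw=8.7)

```text
schema error: expected keys tx, ty, tz, rx, ry, rz
```

```bash
python3 -c "
from h import *
go([.40,.20,.235],0)"
```

```text
t=1.10 p [0.2276 0.5821 0.2226] q [ 1.019  0.527  1.433 -0.     1.181 -0.179] F [-1.07 -0.41 -0.73] M [0.034 0.043 0.012] w 0.08685118112288699
d cm [-29.97 -29.3   -1.24] r [0.    0.    1.198]
```

>>> send_rows([
  {"tx":-3.2,"ty":-2.6,"tz":-0.3,"rx":0,"ry":0,"rz":0.12},
  {"tx":-6.4,"ty":-5.2,"tz":-0.6,"rx":0,"ry":0,"rz":0.24},
  {"tx":-9.6,"ty":-7.8,"tz":-0.9,"rx":0,"ry":0,"rz":0.36},
  {"tx":-12.8,"ty":-10.4,"tz":-1.2,"rx":0,"ry":0,"rz":0.48},
  {"tx":-16,"ty":-13,"tz":-1.5,"rx":0,"ry":0,"rz":0.59},
], claw=8.7)

```text
time: 1.52
position: [0.3298, 0.4012, 0.2378]
tool_rot: [0.465, 0.885, 0.0, 0.0]
ft_force: [1.1, 0.1, 0.6]
grip_width: 0.0869
```

```bash
python3 -c "
from h import *
go([.40,.20,.235],0)"
```

```text
t=1.52 p [0.3298 0.4012 0.2378] q [ 0.667  0.366  1.678 -0.     1.097  0.064] F [1.13 0.11 0.6 ] M [-0.02  -0.037 -0.031] w 0.08689498355876542
d cm [-20.55  -5.63   0.28] r [ 5.000e-04 -0.000e+00  6.031e-01]
```

>>> send_rows([
  {"tx":-4.1,"ty":-1.1,"tz":0,"rx":0,"ry":0,"rz":0.12},
  {"tx":-8.2,"ty":-2.2,"tz":0,"rx":0,"ry":0,"rz":0.24},
  {"tx":-12.3,"ty":-3.4,"tz":0,"rx":0,"ry":0,"rz":0.36},
  {"tx":-16.4,"ty":-4.5,"tz":0,"rx":0,"ry":0,"rz":0.48},
  {"tx":-20.4,"ty":-5.6,"tz":0,"rx":0,"ry":0,"rz":0.6},
])

```text
time: 1.93
position: [0.3991, 0.2045, 0.2379]
tool_rot: [0.706, 0.708, 0.0, 0.0]
ft_force: [1.3, -0.5, 0.8]
grip_width: 0.087
```

```bash
python3 -c "
from h import *
go([.4425,-.1193,.225],0)"
```

```text
t=1.93 p [0.3991 0.2045 0.2379] q [0.223 0.268 1.838 0.    1.035 0.221] F [ 1.29 -0.51  0.84] M [-0.101  0.033 -0.061] w 0.08696186717085849
d cm [-32.39   4.26   1.28] r [ 0.0009 -0.0002  0.0024]
```

>>> send_rows([
  {"tx":-4.1,"ty":0.5,"tz":0,"rx":0,"ry":0,"rz":0},
  {"tx":-8.2,"ty":1.1,"tz":0,"rx":0,"ry":0,"rz":0},
  {"tx":-12.3,"ty":1.6,"tz":0,"rx":0,"ry":0,"rz":0},
  {"tx":-16.4,"ty":2.2,"tz":0,"rx":0,"ry":0,"rz":0},
  {"tx":-20.5,"ty":2.7,"tz":0,"rx":0,"ry":0,"rz":0},
])

```text
time: 2.35
position: [0.4276, -0.0005, 0.2379]
tool_rot: [0.704, 0.71, 0.0, 0.0]
ft_force: [2.0, -0.5, 0.0]
grip_width: 0.0869
```

>>> send_rows([
  {"tx":-3.5,"ty":0.5,"tz":0.3,"rx":0,"ry":0,"rz":0},
  {"tx":-7,"ty":1,"tz":0.6,"rx":0,"ry":0,"rz":0},
  {"tx":-10,"ty":1.4,"tz":1,"rx":0,"ry":0,"rz":0},
  {"tx":-11.5,"ty":1.5,"tz":1.2,"rx":0,"ry":0,"rz":0},
  {"tx":-11.5,"ty":1.5,"tz":1.2,"rx":0,"ry":0,"rz":0},
])

```text
time: 2.77
position: [0.4443, -0.1169, 0.2255]
tool_rot: [0.706, 0.708, -0.0, 0.001]
ft_force: [0.4, 0.4, -0.1]
grip_width: 0.0867
```

Run:
```python
from h import *
go([.4425,-.1193,.11],0)
o=robot.get_obs(); c=robot.camera("wrist"); cv2.imwrite("pics/w1.png",c["color"][:,:,::-1])
T=c["tool_from_camera"]; K=c["intrinsics"]; print(T.round(3))
col=c["color"].astype(int)
m=(col[...,2]>col[...,0]+40)&(col[...,2]>70)&(c["z_map"]>0)
n,lab,st,ce=cv2.connectedComponentsWithStats(m.astype(np.uint8)); i=1+st[1:,4].argmax(); print(st[i],ce[i])
v,u=np.nonzero(lab==i); z=c["z_map"][v,u]
p=np.stack([(u-K[0,2])/K[0,0]*z,(v-K[1,2])/K[1,1]*z,z,np.ones(len(z))],1)@T.T
W=Rn.from_quat(o["tool_rot"]).apply(p[:,:3])+o["position"]
t=W[W[:,2]>np.percentile(W[:,2],90)-.006]; print(len(W),len(t),W.min(0),W.max(0),np.median(t,0))
(x,y),r=cv2.minEnclosingCircle((t[:,:2]*1000).astype(np.float32)); print(x,y,r)
```

```text
t=2.77 p [ 0.4443 -0.1169  0.2255] q [-5.010e-01  3.010e-01  1.831e+00 -1.000e-03  1.008e+00 -5.040e-01] F [ 0.37  0.36 -0.12] M [-0.087 -0.006  0.008] w 0.08673165231587504
d cm [-0.22 -0.2  11.55] r [0.0013 0.0017 0.0037]
[[ 0.001 -0.96  -0.281  0.077]
 [ 1.     0.     0.     0.   ]
 [-0.    -0.281  0.96  -0.163]
 [ 0.     0.     0.     1.   ]]
[ 290  174   55   59 2275] [317.14593407 202.8167033 ]
2275 2106 [ 4.08586607e-01 -1.98961011e-01 -8.63837420e-05] [ 0.46784266 -0.09267972  0.14112186] [ 0.44374161 -0.11563111  0.13904985]
443.9172058105469 -117.81563568115234 25.24766731262207
```

View pics/w1.png

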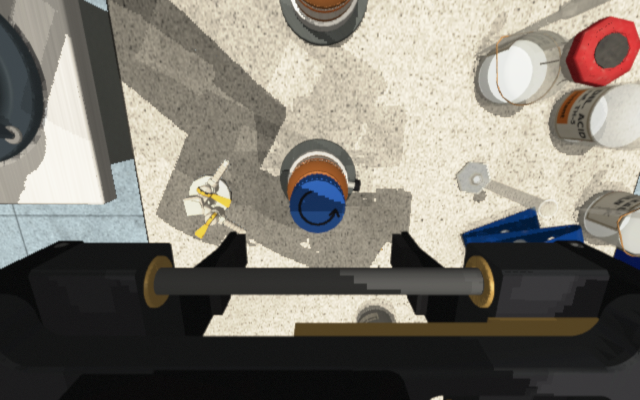

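The wrist view shows the blue cap top at about pixel (317,203), centred between the jaws. Its wrist-camera position agrees with the other two cameras within 2–3 mm. I'll descend around it next.

>>> send_rows([
  {"tx":-0.2,"ty":-0.1,"tz":3,"rx":0,"ry":0,"rz":0},
  {"tx":-0.2,"ty":-0.1,"tz":6,"rx":0,"ry":0,"rz":0},
  {"tx":-0.2,"ty":-0.1,"tz":9,"rx":0,"ry":0,"rz":0},
  {"tx":-0.2,"ty":-0.1,"tz":11.5,"rx":0,"ry":0,"rz":0},
  {"tx":-0.2,"ty":-0.1,"tz":11.5,"rx":0,"ry":0,"rz":0},
])

```text
time: 3.23
position: [0.4392, -0.1125, 0.1073]
tool_rot: [0.704, 0.71, -0.001, -0.005]
ft_force: [-1.2, -0.7, -0.2]
grip_width: 0.0868
```

Run:
```python
from h import *
go([.4432,-.1187,.11],0)
c=robot.camera("wrist"); cv2.imwrite("pics/w2.png",c["color"][:,:,::-1])
go([.4432,-.1187,.11],0)
```

```text
t=3.23 p [ 0.4392 -0.1125  0.1073] q [-0.498  0.505  1.955  0.     0.691 -0.508] F [-1.16 -0.66 -0.22] M [-0.041  0.013  0.03 ] w 0.08681853070532553
d cm [-0.62  0.39 -0.28] r [-0.0083 -0.0049  0.0092]
t=3.28 p [ 0.4405 -0.1132  0.1091] q [-0.498  0.502  1.953  0.     0.693 -0.508] F [-0.23 -0.02 -0.2 ] M [-0.076  0.057 -0.016] w 0.08704758158319839
d cm [-0.55  0.27 -0.09] r [-0.0055 -0.0033  0.0093]
```

View pics/w2.png

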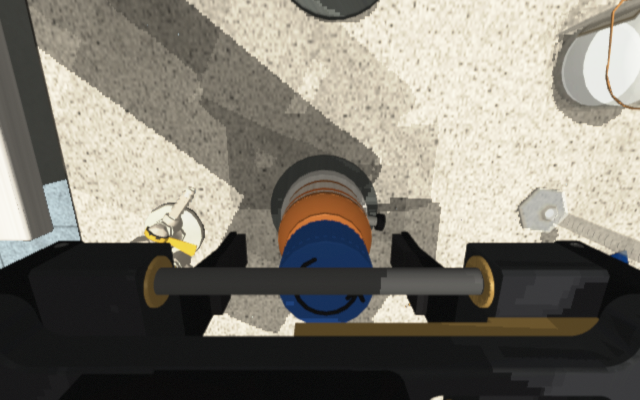

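>>> send_rows([
  {"tx":0,"ty":0,"tz":0,"rx":0,"ry":0,"rz":0},
  {"tx":0,"ty":0,"tz":0,"rx":0,"ry":0,"rz":0},
  {"tx":0,"ty":0,"tz":0,"rx":0,"ry":0,"rz":0},
])

```text
time: 3.53
position: [0.4435, -0.1156, 0.1122]
tool_rot: [0.704, 0.71, 0.001, 0.002]
ft_force: [0.4, 0.2, -0.3]
grip_width: 0.087
```

Run:
```python
from h import *
go([.4432,-.1187,.11],0)
```

```text
t=3.53 p [ 0.4435 -0.1156  0.1122] q [-0.5    0.496  1.949  0.     0.693 -0.508] F [ 0.38  0.21 -0.34] M [-0.087  0.056 -0.021] w 0.08696785620001628
d cm [-0.31 -0.03  0.22] r [0.0033 0.0018 0.0086]
```

>>> send_rows([
  {"tx":-0.3,"ty":0,"tz":0.2,"rx":0,"ry":0,"rz":0},
  {"tx":-0.3,"ty":0,"tz":0.2,"rx":0,"ry":0,"rz":0},
  {"tx":-0.3,"ty":0,"tz":0.2,"rx":0,"ry":0,"rz":0},
])

```text
time: 3.78
position: [0.4427, -0.1187, 0.1091]
tool_rot: [0.704, 0.71, 0.0, 0.001]
ft_force: [0.8, 1.2, 0.8]
grip_width: 0.087
```

```bash
cat >> h.py <<'E'
def wcap(name):
    o=robot.get_obs(); c=robot.camera("wrist"); cv2.imwrite(f"pics/{name}.png",c["color"][:,:,::-1])
    T=c["tool_from_camera"]; K=c["intrinsics"]
    col=c["color"].astype(int)
    m=(col[...,2]>col[...,0]+40)&(col[...,2]>70)&(c["z_map"]>0); m[:,:200]=0; m[:,430:]=0
    v,u=np.nonzero(m); z=c["z_map"][v,u]
    p=np.stack([(u-K[0,2])/K[0,0]*z,(v-K[1,2])/K[1,1]*z,z,np.ones(len(z))],1)@T.T
    print('tool-frame cap pts: y range',np.percentile(p[:,1],[.5,99.5]).round(4))
    W=Rn.from_quat(o["tool_rot"]).apply(p[:,:3])+o["position"]
    zt=np.median(W[:,2]); t=W[abs(W[:,2]-np.percentile(W[:,2],85))<.003]
    (x,y),r=cv2.minEnclosingCircle((t[:,:2]*1000).astype(np.float32)); print('cap top',len(t),x,y,r,t[:,2].mean(), 'tool-frame z',np.median(p[abs(W[:,2]-np.percentile(W[:,2],85))<.003][:,2]))
E
python3 - <<'E'
from h import *
go([.4432,-.1187,.11],0)
wcap("w3")
E
```

```text
t=3.78 p [ 0.4427 -0.1187  0.1091] q [-0.507  0.503  1.95  -0.     0.688 -0.514] F [0.75 1.18 0.82] M [-0.105  0.03   0.004] w 0.0870107952047341
d cm [ 0.    0.05 -0.09] r [0.0012 0.0007 0.0076]
tool-frame cap pts: y range [-0.0222  0.0238]
cap top 3686 443.68634033203125 -118.13118743896484 25.008214950561523 0.1390656733530314 tool-frame z -0.029958860010115884
```

The cap centre is within 1 mm of the tool axis and the TCP is about 29–30 mm below the cap top. I'll close the gripper now.

>>> send_rows([
  {"tx":0,"ty":0.1,"tz":0,"rx":0,"ry":0,"rz":0},
  {"tx":0,"ty":0.1,"tz":0,"rx":0,"ry":0,"rz":0},
  {"tx":0,"ty":0.1,"tz":0,"rx":0,"ry":0,"rz":0},
  {"tx":0,"ty":0.1,"tz":0,"rx":0,"ry":0,"rz":0},
  {"tx":0,"ty":0.1,"tz":0,"rx":0,"ry":0,"rz":0},
], claw=4, squeeze=40)

```text
time: 4.25
position: [0.4433, -0.1183, 0.1085]
tool_rot: [0.704, 0.71, -0.0, -0.0]
ft_force: [0.6, 0.2, 0.2]
grip_width: 0.0616
```

>>> send_rows([
  {"tx":0,"ty":0,"tz":0,"rx":0,"ry":0,"rz":0},
  {"tx":0,"ty":0,"tz":0,"rx":0,"ry":0,"rz":0},
  {"tx":0,"ty":0,"tz":0,"rx":0,"ry":0,"rz":0},
])

```text
time: 4.5
position: [0.4433, -0.1183, 0.1085]
tool_rot: [0.704, 0.71, -0.0, -0.0]
ft_force: [-0.5, -0.4, -1.4]
grip_width: 0.0489
```

Run:
```python
from h import *
go([.4432,-.1187,.11],0)
wcap("w4")
```

```text
t=4.50 p [ 0.4433 -0.1183  0.1085] q [-0.505  0.505  1.948 -0.     0.689 -0.513] F [-0.54 -0.42 -1.43] M [-0.068  0.051 -0.016] w 0.04886834889311631
d cm [-0.04 -0.01 -0.15] r [-0.0002 -0.0001  0.0079]
tool-frame cap pts: y range [-0.0224  0.0234]
cap top 3709 443.83740234375 -118.13712310791016 25.118093490600586 0.13905000535575532 tool-frame z -0.030558375456838233
```

View pics/w4.png

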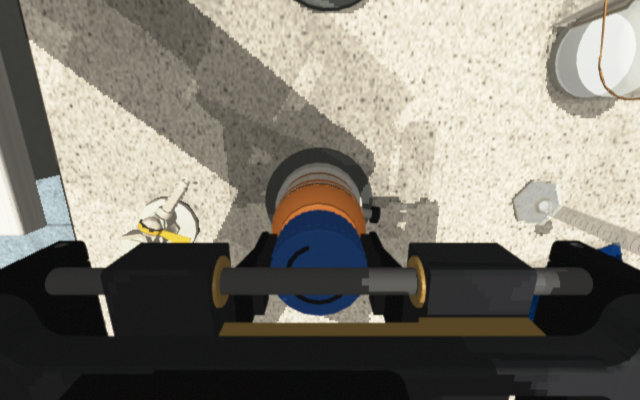

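The fingers have closed on the cap at 48.9 mm, with pads either side of it at columns 272 and 368. I'll press down in small steps.

>>> send_rows([
  {"tx":0,"ty":0,"tz":0.1,"rx":0,"ry":0,"rz":0},
  {"tx":0,"ty":0,"tz":0.2,"rx":0,"ry":0,"rz":0},
  {"tx":0,"ty":0,"tz":0.3,"rx":0,"ry":0,"rz":0},
  {"tx":0,"ty":0,"tz":0.4,"rx":0,"ry":0,"rz":0},
  {"tx":0,"ty":0,"tz":0.4,"rx":0,"ry":0,"rz":0},
])

```text
time: 4.97
position: [0.4433, -0.1183, 0.1046]
tool_rot: [0.704, 0.71, -0.0, -0.0]
ft_force: [-1.4, -0.0, 5.2]
grip_width: 0.0493
```

>>> send_rows([
  {"tx":0,"ty":0,"tz":0,"rx":0,"ry":0,"rz":0},
  {"tx":0,"ty":0,"tz":0,"rx":0,"ry":0,"rz":0},
  {"tx":0,"ty":0,"tz":0,"rx":0,"ry":0,"rz":0},
])

```text
time: 5.22
position: [0.4433, -0.1183, 0.1047]
tool_rot: [0.704, 0.71, -0.0, -0.0]
ft_force: [-1.5, -0.1, 6.3]
grip_width: 0.0494
```

Run:
```python
from h import *
go([.4433,-.1183,.104],0)
wcap("w5")
```

```text
t=5.22 p [ 0.4433 -0.1183  0.1047] q [-0.505  0.512  1.951 -0.     0.678 -0.513] F [-1.48 -0.12  6.32] M [-0.023  0.309 -0.008] w 0.04944117454254347
d cm [0.   0.   0.07] r [-0.0001  0.      0.008 ]
tool-frame cap pts: y range [-0.0226  0.0234]
cap top 3716 443.8885803222656 -117.9952621459961 25.15226936340332 0.13524890830033015 tool-frame z -0.030591084689359102
```

The cap moved down with the fingers by 3.8 mm at 6.3 N, with no slip. I'll press 0.7 mm more and then twist with negative rz, which is anticlockwise from above.

>>> send_rows([
  {"tx":0,"ty":0,"tz":0.07,"rx":0,"ry":0,"rz":0},
  {"tx":0,"ty":0,"tz":0.07,"rx":0,"ry":0,"rz":0},
  {"tx":0,"ty":0,"tz":0.07,"rx":0,"ry":0,"rz":-0.05},
  {"tx":0,"ty":0,"tz":0.07,"rx":0,"ry":0,"rz":-0.12},
  {"tx":0,"ty":0,"tz":0.07,"rx":0,"ry":0,"rz":-0.2},
])

```text
time: 5.68
position: [0.4438, -0.1185, 0.1041]
tool_rot: [0.629, 0.778, 0.0, 0.0]
ft_force: [-1.0, 0.1, 6.3]
grip_width: 0.0496
```

Run:
```python
from h import *
go([.4433,-.1183,.104],80)
wcap("w6")
```

```text
t=5.68 p [ 0.4438 -0.1185  0.1041] q [-0.505  0.514  1.951  0.     0.676 -0.717] F [-0.97  0.05  6.31] M [-0.011  0.175  0.024] w 0.04959761659569613
d cm [ 0.03 -0.04  0.01] r [ 4.0000e-04  1.0000e-03 -1.1849e+00]
tool-frame cap pts: y range [-0.0225  0.0235]
cap top 3713 444.15313720703125 -118.17620086669922 24.950164794921875 0.13467323110076868 tool-frame z -0.030587471336030514
```

View pics/w6.png

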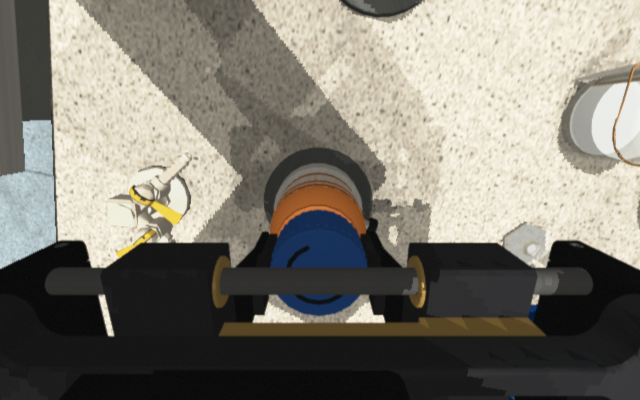

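The arrow keeps the same pixel position relative to the gripper while the bench has rotated, so the cap turns with the jaws. I'll continue the twist.

>>> send_rows([
  {"tx":0,"ty":0,"tz":0,"rx":0,"ry":0,"rz":-0.1},
  {"tx":0,"ty":0,"tz":0,"rx":0,"ry":0,"rz":-0.2},
  {"tx":0,"ty":0,"tz":0,"rx":0,"ry":0,"rz":-0.3},
  {"tx":0,"ty":0,"tz":0,"rx":0,"ry":0,"rz":-0.4},
  {"tx":0,"ty":0,"tz":0,"rx":0,"ry":0,"rz":-0.5},
])

```text
time: 6.15
position: [0.4441, -0.1186, 0.1042]
tool_rot: [0.416, 0.909, 0.0, 0.001]
ft_force: [-0.0, 0.4, 5.3]
grip_width: 0.0493
```

>>> send_rows([
  {"tx":0,"ty":0,"tz":0,"rx":0,"ry":0,"rz":-0.1},
  {"tx":0,"ty":0,"tz":0,"rx":0,"ry":0,"rz":-0.2},
  {"tx":0,"ty":0,"tz":0,"rx":0,"ry":0,"rz":-0.3},
  {"tx":0,"ty":0,"tz":0,"rx":0,"ry":0,"rz":-0.4},
  {"tx":0,"ty":0,"tz":0,"rx":0,"ry":0,"rz":-0.5},
])

```text
time: 6.57
position: [0.4442, -0.1187, 0.1042]
tool_rot: [0.178, 0.984, -0.0, 0.001]
ft_force: [0.8, -0.3, 5.1]
grip_width: 0.0491
```

Run:
```python
from h import *
go([.4433,-.1183,.104],81)
wcap("w7")
```

```text
t=6.57 p [ 0.4442 -0.1187  0.1042] q [-0.505  0.514  1.95   0.     0.676 -1.718] F [ 0.81 -0.31  5.05] M [ 0.06   0.029 -0.027] w 0.04910027335763784
d cm [0.1  0.   0.02] r [-0.0003  0.002  -0.201 ]
tool-frame cap pts: y range [-0.0223  0.0234]
cap top 3679 444.6721496582031 -118.2990951538086 25.000858306884766 0.13474256492417558 tool-frame z -0.03060456816066595
```

View pics/w7.png

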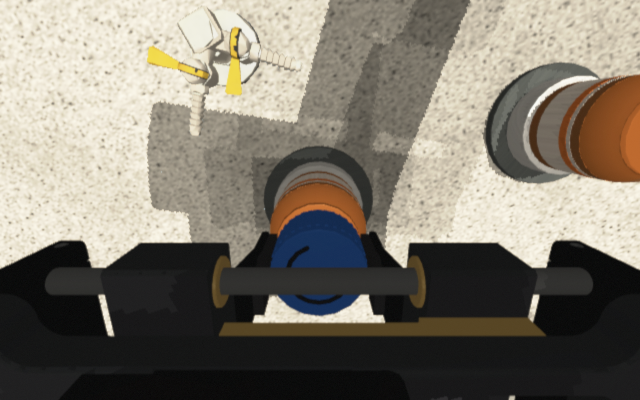

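The arrow has still not moved relative to the gripper after about 69°, and the white-capped bottle at (590,125) is clear of the fingers. I'll finish the twist to 80° and lift a little.

>>> send_rows([
  {"tx":0,"ty":0,"tz":0,"rx":0,"ry":0,"rz":-0.1},
  {"tx":0,"ty":0,"tz":0,"rx":0,"ry":0,"rz":-0.2},
  {"tx":0,"ty":0,"tz":0,"rx":0,"ry":0,"rz":-0.2},
  {"tx":0,"ty":0,"tz":-0.3,"rx":0,"ry":0,"rz":-0.2},
  {"tx":0,"ty":0,"tz":-0.6,"rx":0,"ry":0,"rz":-0.2},
])

```text
time: 7.03
position: [0.4441, -0.1187, 0.1101]
tool_rot: [0.081, 0.997, -0.0, 0.001]
ft_force: [1.4, 0.3, 1.1]
grip_width: 0.0489
```

>>> send_rows([
  {"tx":0,"ty":0,"tz":-0.4,"rx":0,"ry":0,"rz":0},
  {"tx":0,"ty":0,"tz":-0.8,"rx":0,"ry":0,"rz":0},
  {"tx":0,"ty":0,"tz":-1.2,"rx":0,"ry":0,"rz":0},
])

```text
time: 7.28
position: [0.4428, -0.1181, 0.122]
tool_rot: [0.081, 0.997, 0.0, -0.001]
ft_force: [-0.4, 0.9, -0.1]
grip_width: 0.0493
```

Run:
```python
from h import *
go([.4440,-.1185,.1845],81)
wcap("w8")
```

```text
t=7.28 p [ 0.4428 -0.1181  0.122 ] q [-0.505  0.478  1.938 -0.     0.726 -1.913] F [-0.39  0.85 -0.15] M [0.037 0.014 0.044] w 0.0493416398503339
d cm [-0.11 -0.02 -6.26] r [ 0.0004 -0.0012 -0.0058]
tool-frame cap pts: y range [-0.0223  0.0233]
cap top 3670 443.24688720703125 -117.86919403076172 24.917407989501953 0.15246926233585079 tool-frame z -0.030544175664634673
```

View pics/w8.png

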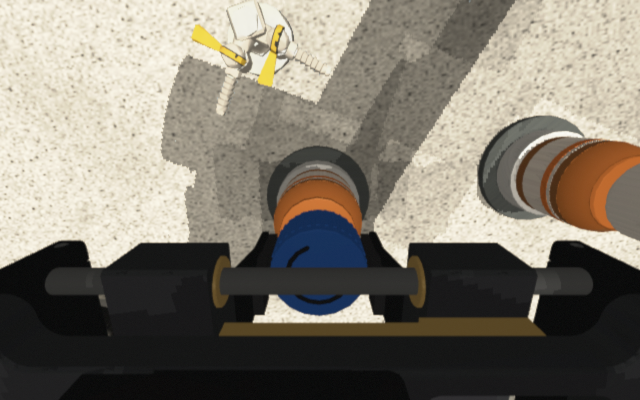

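The cap came free: its top is at 0.1525, about 14 mm above closed, and the wrist force is near zero. I'll lift it the remaining 6.2 cm.

>>> send_rows([
  {"tx":0,"ty":0,"tz":-1.5,"rx":0,"ry":0,"rz":0},
  {"tx":0,"ty":0,"tz":-3,"rx":0,"ry":0,"rz":0},
  {"tx":0,"ty":0,"tz":-4.5,"rx":0,"ry":0,"rz":0},
  {"tx":0,"ty":0,"tz":-5.8,"rx":0,"ry":0,"rz":0},
  {"tx":0,"ty":0,"tz":-6.2,"rx":0,"ry":0,"rz":0},
])

```text
time: 7.75
position: [0.4441, -0.1187, 0.1854]
tool_rot: [0.081, 0.997, -0.001, 0.001]
ft_force: [0.0, 0.2, -1.1]
grip_width: 0.0494
```

>>> send_rows([
  {"tx":0,"ty":0,"tz":0,"rx":0,"ry":0,"rz":0},
  {"tx":0,"ty":0,"tz":0,"rx":0,"ry":0,"rz":0},
  {"tx":0,"ty":0,"tz":0,"rx":0,"ry":0,"rz":0},
  {"tx":0,"ty":0,"tz":0,"rx":0,"ry":0,"rz":0},
  {"tx":0,"ty":0,"tz":0,"rx":0,"ry":0,"rz":0},
])

```text
time: 8.17
position: [0.4429, -0.1181, 0.1831]
tool_rot: [0.081, 0.997, 0.0, -0.001]
ft_force: [-0.1, 0.2, -1.3]
grip_width: 0.049
```

Run:
```python
from h import *
go([.4440,-.1185,.1845],81)
wcap("w9")
for n in ["scene","top"]:
    c=robot.camera(n); im=c["color"][:,:,::-1]; cv2.imwrite(f"pics/{n}9.png",im)
    cv2.imwrite(f"pics/crop_{n}9.png",cv2.resize(im[170:290,220:340] if n=="scene" else im[200:290,300:400],None,fx=5,fy=5,interpolation=cv2.INTER_CUBIC))
    P=world(c,np.ones((400,640),bool))
    s=P[(np.hypot(P[:,0]-.4435,P[:,1]+.1185)<.06)&(P[:,2]>.06)&(P[:,2]<.23)]
    print(n,np.histogram(s[:,2],bins=np.arange(.06,.24,.01))[0])
    for l in ["neck_top","cap_top","cap"]:
        print(l,robot.tip_of(l,n)[:2])
    print(proj(c,np.array([.4437,-.1185,.122])),proj(c,np.array([.4437,-.1185,.182])))
```

```text
t=8.17 p [ 0.4429 -0.1181  0.1831] q [-0.505  0.368  1.88  -0.     0.896 -1.913] F [-0.07  0.19 -1.35] M [-0.026  0.004 -0.006] w 0.0489876292178573
d cm [-0.12 -0.02 -0.14] r [ 0.0006 -0.0017 -0.0057]
tool-frame cap pts: y range [-0.0223  0.0233]
cap top 3661 443.3708801269531 -117.55740356445312 25.029586791992188 0.21363269936029233 tool-frame z -0.03055811773546413
scene [ 77 100 137 217  71  89  34  52   0   0   0   0  27  22   0   0   0]
neck_top [{'xy': [283.0, 233.6], 'p': 0.57}]
cap_top []
cap []
[283.38977414 229.94209051] [281.79733609 210.83937936]
top [0 0 0 0 0 0 0 0 0 0 0 0 0 0 0 0 0]
neck_top []
cap_top []
cap []
[352.42877052 245.10541185] [354.83104324 246.53381512]
```

View pics/crop_scene9.png

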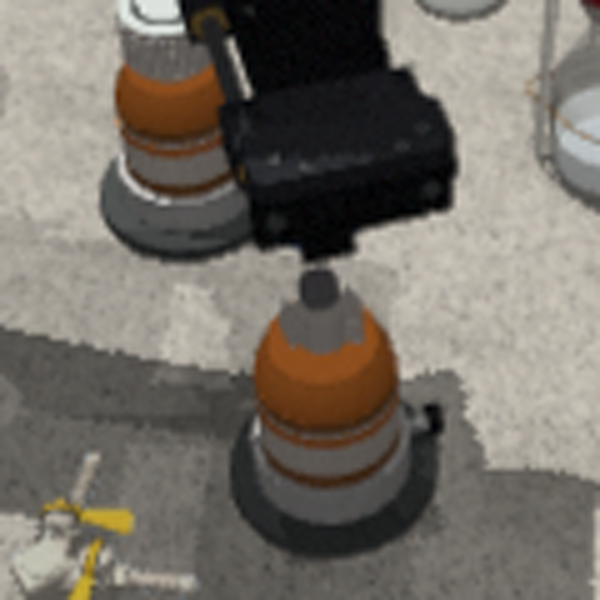

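View pics/w9.png

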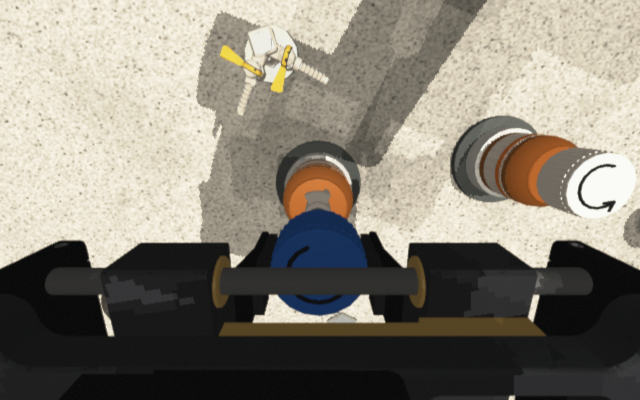

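The scene crop shows the neck and dark plunger exposed at crop pixel (318,290), with the cap hidden behind the gripper above. The wrist view shows the cap at (320,262) still in the jaws and the open neck at (317,200). Before handing in I'll check the cap's alignment with the bottle axis.

Run:
```python
from h import *
from scipy.optimize import least_squares
c=robot.camera("scene"); P=world(c,np.ones((400,640),bool))
n=P[np.hypot(P[:,0]-.4435,P[:,1]+.1185)<.05]
def fit(lo,hi,r):
    s=n[(n[:,2]>lo)&(n[:,2]<hi)]
    s=s[np.hypot(s[:,0]-.4435,s[:,1]+.1185)<r+.006]
    f=least_squares(lambda a:np.hypot(s[:,0]-a[0],s[:,1]-a[1])-r,[.4435,-.1185],loss='soft_l1',f_scale=.001)
    f2=least_squares(lambda a:np.hypot(s[:,0]-a[0],s[:,1]-a[1])-a[2],[.4435,-.1185,r],loss='soft_l1',f_scale=.001)
    print(lo,hi,len(s),f.x.round(4),np.sqrt((f.fun**2).mean()),f2.x.round(4))
fit(.03,.075,.033); fit(.125,.14,.009)
go([.4440,-.1185,.1845],81)
```

```text
0.03 0.075 417 [ 0.4437 -0.12  ] 0.0013822254663484418 [ 0.4442 -0.1187  0.0342]
0.125 0.14 60 [ 0.4444 -0.1197] 0.003083261546474142 [ 0.4434 -0.1218  0.0067]
t=8.67 p [ 0.4433 -0.1183  0.1838] q [-0.505  0.367  1.879  0.     0.896 -1.913] F [ 0.36  0.11 -0.27] M [0.035 0.021 0.018] w 0.04896344207672198
d cm [-0.07 -0.01 -0.07] r [ 0.     -0.     -0.0057]
```

Run:
```python
from h import *
o=robot.get_obs(); print(np.abs(o["joint_velocities"]).max(),o["position"],o["grip_width"],o["time"])
print(robot.hand_in())
```

```text
0.0016851889603019927 [ 0.44333549 -0.1183359   0.18384292] 0.04896344207672198 8.6667
the job is handed in; nothing more can be done
None
```

The bottle is open and the blue cap is held in the gripper, straight above it. I handed the job in at 8.7 s. I gripped the cap at 40 N, pressed it down about 4.4 mm (about 6 N at the wrist), turned it about 80° anticlockwise and lifted it off.

Last checks before handing in:
- **Cap:** it is held at a 49 mm opening, level and still. Its underside is at a height of about 0.181 m, which is 59–60 mm clear of the neck.
- **Alignment:** the cap sits within about 1–2 mm of the bottle axis fitted from the body. A fit on the narrow plunger with its radius left free came out about 3.5 mm off in y. I gave that one little weight because it had few points.
- **Neck:** the neck and plunger show bare in the scene picture.
- **Other items:** wrist forces during travel showed no sign of contact. I did not re-measure the positions of the white-capped bottle, glassware and jars.

The detectors returned nothing for the cap in the last scene and top pictures because the gripper hides it. I confirmed the cap from the wrist camera instead.

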